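# Index the tool carousel and hold the gas lighter at the ring burner

### The arm

A 7-joint arm with a two-finger parallel gripper is mounted at the origin on a cart in front of the work surface, level with it; the furniture and walls round the work are solid. World frame = base frame: x ahead of the robot, y to its left, z up, the work surface at z = 0. Lengths are in m, angles in rad, forces in N, time in s.
With the tool pointing down it reaches from about 0.4 to 0.85 m from the base axis. Payload 10.4 kg.
Tool frame: the origin (TCP) lies at the very end of the fingers, on their centre line; the grasp point (between the pads) lies 19 mm behind it; x points along the fingers, z is the direction in which the jaws open and shut, and the axes are right-handed (so a half turn about x gives the same grasp; the last joint's range is limited). The gripper opens to 85 mm and grips with 20 to 120 N. Pads are 22 mm wide; open, the fingers measure 114 mm over their backs; the gripper's body (76 mm by 85 mm) begins 54 mm behind the grasp point. The pads swing forward as they close: fully open they stand 13 mm farther back than shut.
Start: joints at [-1.149, 0.332, -0.065, 1.46, 0.022, 1.35, -0.088], TCP at [0.269, 0.564, 0.231] pointing down, gripper open.
Joint ranges: [-2.6, 2.6], [-0.5, 2.12], [-1.47, 1.34], [0.16, 2.42], [-1.27, 4.41], [0.06, 2.06], [-2.6, 2.6]. Speed limits (rad/s): [2.22, 2.22, 2.79, 2.79, 3.14, 3.14, 3.14].

### API

Orientations are given as a unit quaternion [x, y, z, w].
In Python, from workcell import readout, camera, manip gives the robot as it stands.
- The arm moves only by the shell command python3 -m inch 'ROWS' [FORCE]. ROWS is JSON, a list of rows, each a list of 3 entries, a list of its own where there are three numbers: the turn, a rotation vector about the tool's x, y, z in degrees, then the shift along the tool's x, y, z in mm, then the closure, from 0 (fully open) to 1 (shut). In form: [[[wx, wy, wz], [dx, dy, dz], hand], ...]. A call has 1 to 10 rows; each row is the pose to reach, as a shift and turn from the pose measured when the call began, along the tool's axes at that moment; what a row does not reach only later rows make up. A row lasts 1/8 s, in which the tool goes at most 62.5 mm and 10.7 degrees, less where a joint would pass 70% of its speed; a pose out of reach is approached as far as the arm can. A call with a gripper value outside its range is refused whole. The fingers move at their own pace and stop on an object; FORCE is the grip in N (left out, the last holds). Time passes only in rows, so rows that repeat a pose let the fingers close. It gives the time, the measured TCP pose, the force and the opening at its end, in the units of the state.
- readout.get_obs(): the state, without advancing time (a new reading comes with each control period).
- camera(name): name is "side" or "top"; returns a dict with "pixels" (480x640x3 uint8, red, green, blue), "range_z" (480x640 float32, m along the optical axis (not along the pixel's ray), 0 where there is no reading), "intrinsics" (3x3 intrinsics, pixels), "extrinsics" (4x4, takes a point from world to camera coordinates). Camera axes: x right, y down, z forward; pixel columns grow to the right and rows downward; lengths in m; the calibration is good to about 2 mm. A picture is of the moment at which its call begins.
- manip.hand_in(): hands the job in, once; it reports no verdict.
The state is a dict: "clock": time; "joint_pos": joint angles; "joint_velocities": joint speeds; "tau": joint torques, N m; "position": TCP position; "ee_rot": TCP orientation; "ft_force": force on the tool from outside, world axes, zero at the start; "torque": the same for the moment, N m; "grip_width": opening from 0.0 (shut) to 1.0 (fully open).
Only numpy, scipy, OpenCV 4.12 (cv2) and the standard library are available. Lean on these libraries where they do the work, as an engineer would, in place of code of your own. Each camera call takes 0.05 s, during which the arm holds its last target.

### The job

Turn the tool carousel one click (there is a grip on top of its hub) so that the long gas lighter comes to the front, where the keeper bar is open, then draw the lighter up out of its sleeve. Turn it to a slant about halfway between upright and level, nozzle end lowest, and hold the nozzle's tip a few centimetres above the middle of the ring burner without touching the burner with it, ready to light. Finish while still holding it there, still, with the carousel left at its new click and everything else, the carousel's other tools too, left in place.

Things in the scene. Friction and masses are not known exactly. Their poses are not given: they have to be found in the camera images.
- carousel: tool carousel, fixed: round foot 256 mm across, 15 mm high, with a small box 54 mm high at the back. Origin on the turning axis at worktop level, z up; its -x side is the FRONT (roughly toward the robot). Four upright sleeves stand on the turret, 90 mm from the axis; on a click they are at front (empty at the start), left (+y), right (-y) and back.
- turret (a joint): turn of the turret about the upright axis, rad, 0 at the start, positive counterclockwise from above. Sprung clicks at -1.57, 0, +1.57; stops at +-1.6. Turning takes about 0.1 N m; past about 0.85 the spring pulls it on into the next click, before that back. +1.57 brings the left (+y) sleeve to the front, -1.57 the right one.
- hub_grip (a point): middle of the black bar grip on top of the turret's hub, on the axis, 283 mm above the worktop. Bar 44 mm long, 14 mm thick, 36 mm high (263 to 299 mm), long way along the carousel's x axis at turret 0. Axes turn with the turret: x along the bar, z up.
- front_station (a point): fixed point on the axis of the front sleeve, level with its rim (109 mm above the worktop), 90 mm from the turning axis; z up. Each sleeve: 31 mm outside, 11 mm bore, bore floor 28 mm above the worktop.
- gas_lighter: long gas lighter, 226 mm, 0.07 kg: rounded body 20 to 24 mm thick and a round nozzle rod 8.4 mm across. Stands nozzle down, loose (leans up to 2 degrees), in the left or right sleeve. y axis along it, nozzle to butt; tip at y = -113 mm, body y = 5 to 113 mm; centre line at x = 0, z = +11 mm. Origin at mid length, 141 mm above the worktop at the start.
- lighter_tip (a point): tip of the lighter's nozzle rod, on its centre line; axes as the lighter's
- ice_pick: ice pick with round wooden handle 21 mm thick, 223 mm long overall, point down in the sleeve opposite the lighter (left or right); to stay in its sleeve. Origin at mid length, 11 mm beside its centre line.
- probe_thermometer: dial probe thermometer, 152 mm long, dial 34 mm, stem down in the back sleeve at the start; to stay in its sleeve. Origin at mid length.
- burner: portable ring burner, fixed: steel box 180 x 170 mm, top 32 mm above the worktop, round black head 66 mm across in the middle; four pan-support arms up to 64 mm above the worktop, 45 to 82 mm from the centre on its diagonals. Origin at worktop level under the head's centre, z up, control knob on its -x side.
- burner_top (a point): middle of the burner head's top, 53 mm above the worktop; z up
- peeler_1: peeler lying on the worktop, 170 x 25 x 18 mm, a bystander
- pepper_mill: turned wooden pepper mill, 58 mm across, 170 mm high, standing at the back left, a bystander
- timer: kitchen timer standing at the back left, 66 mm wide, 62 mm high, a bystander
- salt_shaker: shaker with handle, 93 mm high, standing behind the burner, a bystander
- prep_bowl_1: bowl, 148 mm across, 52 mm high, at the left, a bystander
- wok_brush: bamboo brush lying at the right, 210 mm long, a bystander
- keeper_middle (a point): middle (at the back) of the fixed steel keeper bar: 8 mm thick, centre 268 mm above the worktop, bent round the turning axis at 90 mm radius, just above the tool tops. It runs round left, back and right and ends 80 degrees either side of the front, so a tool can be lifted out only at the front. Two posts, 120 mm from the axis, 125 degrees either side of the front.

How it is judged:
By the outcome, as a careful person would: the job done as asked, in the order asked, and still so for the second after the job is handed in, while the arm keeps its last pose, push and grip.
It also fails if it takes over 58 s, if anything falls off the work surface, if the arm or the gripper's body presses on something with over 40 N, if the wrist force passes 120 N, or if a joint passes its speed limit or range.

## Working session

There is one attempt and no reset: what is moved stays moved. The work goes in short steps, Python scripts to look and compute and a shell command to move; the robot and the scene stay as the last step left them, time stands still between calls to the robot, and variables do not carry over. Pictures are saved under pics/ and viewed, and the job is handed in when it is done.

```bash
mkdir -p pics; ls; cat > h.py <<'E'
import numpy as np, cv2
from workcell import readout, camera, manip
from scipy.spatial.transform import Rotation as R
def snap(name, fn):
    d=camera(name); cv2.imwrite('pics/'+fn+'.png', d['pixels'][:,:,::-1]); np.savez('pics/'+fn+'.npz',**d); return d
def load(fn): return dict(np.load('pics/'+fn+'.npz'))
def world(d,u,v,z=None):
    K=d['intrinsics'];E=d['extrinsics']
    if z is None: z=d['range_z'][int(v),int(u)]
    p=np.linalg.inv(K)@np.array([u,v,1.])*z
    return (np.linalg.inv(E)@np.append(p,1))[:3]
def atheight(d,u,v,h):
    a=world(d,u,v,0.);b=world(d,u,v,1.); return a+(b-a)*(h-a[2])/(b[2]-a[2])
def proj(d,p):
    q=d['extrinsics']@np.append(p,1);q=d['intrinsics']@q[:3];return q[:2]/q[2]
def crop(d,x0,y0,x1,y1,s,fn):
    im=d['pixels'][y0:y1,x0:x1,::-1];cv2.imwrite('pics/'+fn+'.png',cv2.resize(im,None,fx=s,fy=s,interpolation=cv2.INTER_CUBIC))
E
python3 - <<'E'
from h import *
np.set_printoptions(precision=4,suppress=True)
print(readout.get_obs())
for n in('side','top'):
    d=snap(n,n+'0'); print(n,np.linalg.inv(d['extrinsics']),d['intrinsics'])
E
```

```text
pics
{'clock': 0.0, 'joint_pos': array([-1.1486,  0.3329, -0.0647,  1.461 ,  0.0215,  1.3499, -0.0885]), 'joint_velocities': array([-0.0005,  0.0002,  0.0012,  0.0001, -0.0001, -0.0001, -0.0001]), 'tau': array([  0.001 , -62.5454,   0.0496, -39.1592,   0.0162,   0.0097,
         0.    ]), 'position': array([0.2687, 0.5639, 0.2305]), 'ee_rot': array([-0.3777,  0.5984,  0.3771,  0.5975]), 'ft_force': array([ 0.0399, -0.6143, -0.3689]), 'torque': array([-0.0011,  0.0027,  0.0297]), 'grip_width': 0.9967033515297101}
side [[ 0.9348 -0.1874  0.3016  0.0744]
 [-0.3549 -0.4713  0.8074 -1.2945]
 [-0.0092 -0.8618 -0.5072  1.0099]
 [ 0.      0.      0.      1.    ]] [[584.2814   0.     315.1623]
 [  0.     584.2814 244.722 ]
 [  0.       0.       1.    ]]
top [[ 0.2673 -0.7469  0.6089 -0.725 ]
 [-0.9636 -0.2105  0.1647 -0.33  ]
 [ 0.0052 -0.6308 -0.776   1.8514]
 [ 0.      0.      0.      1.    ]] [[581.7484   0.     319.523 ]
 [  0.     581.7484 239.1958]
 [  0.       0.       1.    ]]
```

View pics/side0.png

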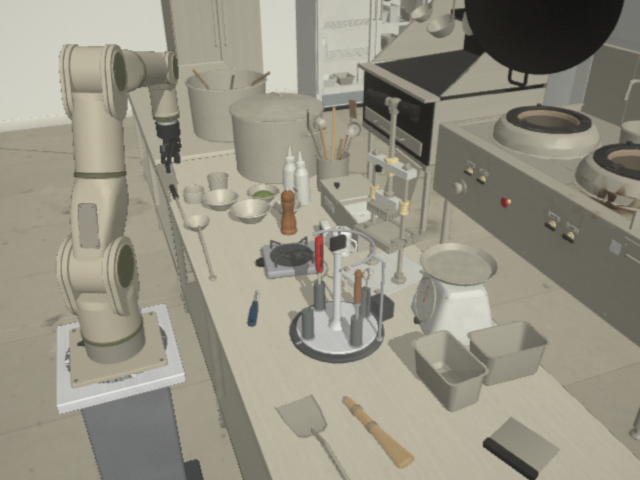

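View pics/top0.png

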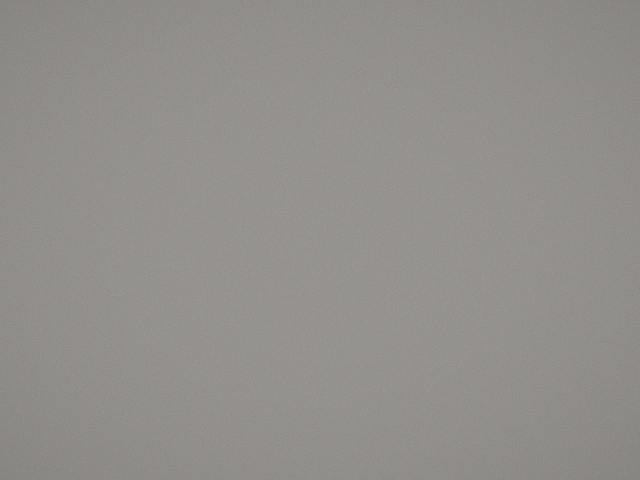

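The side picture shows the robot at left, the carousel around (338,320), a red tool at (319,255), a wooden handle at (358,287) and the burner at (292,257). The top camera is blank, so I'll enlarge the side view.

```bash
python3 - <<'E'
from h import *
d=load('side0'); crop(d,230,210,430,360,4,'c0')
t=load('top0'); r=t['range_z']; print(r.min(),r.max(),np.median(r))
E
```

```text
0.0 0.06316794 0.0
```

View pics/c0.png

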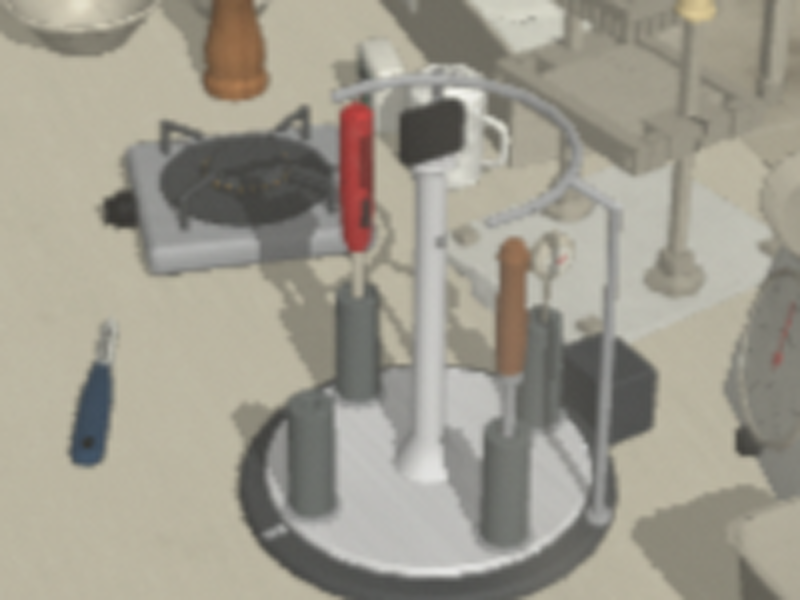

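The crop shows the lighter (red) in the left sleeve (358,290), the ice pick in the right sleeve (506,425), the empty front sleeve at (312,400), the thermometer at the back (545,313), and the black grip at (432,132). So the turret needs +1.57. Next I'll measure positions.

```bash
python3 - <<'E'
from h import *
np.set_printoptions(precision=4,suppress=True)
d=load('side0')
def px(c): return (230+(c[0]+.5)/4-.5, 210+(c[1]+.5)/4-.5)
P={}
for n,c in dict(front=(312,399),right=(507,426),left=(358,288),back=(544,314)).items():
    P[n]=atheight(d,*px(c),.109); print(n,P[n])
c=sum(P.values())/4; print('axis',c)
ex=P['back']-P['front'];ey=P['left']-P['right']
print(np.linalg.norm(ex),np.linalg.norm(ey),np.degrees(np.arctan2(ex[1],ex[0])),np.degrees(np.arctan2(-ey[0],ey[1])))
# grip: centroid
print('grip',atheight(d,*px((432,132)),.281))
# depth cloud
v,u=np.mgrid[0:480,0:640]; z=d['range_z']
K=d['intrinsics'];pc=np.stack([(u-K[0,2])/K[0,0]*z,(v-K[1,2])/K[1,1]*z,z],-1)
E=np.linalg.inv(d['extrinsics']);W=pc@E[:3,:3].T+E[:3,3]; ok=z>0
np.save('pics/W0.npy',W)
# grip points
m=ok&(np.hypot(W[...,0]-c[0],W[...,1]-c[1])<.04)&(W[...,2]>.265)&(W[...,2]<.31)
print('grip pts',m.sum(),W[m].mean(0),W[m].min(0),W[m].max(0))
g=m&(W[...,2]>.294); print('top',g.sum(),W[g].mean(0)); print(cv2.minAreaRect((W[g][:,:2]*1000).astype(np.float32)))
# foot plate
m=ok&(abs(W[...,2]-.015)<.006)&(np.hypot(W[...,0]-c[0],W[...,1]-c[1])<.16)
print('plate',m.sum(), cv2.minEnclosingCircle((W[m][:,:2]*1000).astype(np.float32)))
# burner top 32mm
bc=world(d,292,258); print('burner px',bc)
m=ok&(abs(W[...,2]-.032)<.005)&(np.hypot(W[...,0]-bc[0],W[...,1]-bc[1])<.16)
print(m.sum(),cv2.minAreaRect((W[m][:,:2]*1000).astype(np.float32)))
m=ok&(abs(W[...,2]-.053)<.006)&(np.hypot(W[...,0]-bc[0],W[...,1]-bc[1])<.06)
print(m.sum(),W[m].mean(0),cv2.minEnclosingCircle((W[m][:,:2]*1000).astype(np.float32)))
# lighter red
rgb=d['pixels'].astype(int); m=ok&(rgb[...,0]>120)&(rgb[...,1]<60)&(np.hypot(W[...,0]-c[0],W[...,1]-c[1])<.15)
print('lighter',W[m].mean(0),W[m].min(0),W[m].max(0))
crop(d,250,230,330,290,10,'c1')
E
```

```text
front [ 0.4763 -0.1582  0.109 ]
right [ 0.5808 -0.2296  0.109 ]
left [ 0.5493 -0.051   0.109 ]
back [ 0.6546 -0.1262  0.109 ]
axis [ 0.5653 -0.1412  0.109 ]
0.18113791439546884 0.18128441954107513 10.163489806133251 9.988942788032206
grip [ 0.5631 -0.145   0.281 ]
grip pts 255 [ 0.5604 -0.154   0.2859] [ 0.5391 -0.1683  0.2658] [ 0.5834 -0.1392  0.3058]
top 84 [ 0.5605 -0.1519  0.2991]
((561.0277709960938, -150.217529296875), (42.88139724731445, 16.49492835998535), 11.240479469299316)
plate 1100 ((570.7305908203125, -125.74137115478516), 155.30397033691406)
burner px [0.5561 0.206  0.0357]
729 ((547.1380004882812, 223.69375610351562), (180.8939666748047, 202.04107666015625), 80.25930786132812)
173 [0.559  0.2174 0.0541] ((557.9925537109375, 220.59185791015625), 38.399810791015625)
lighter [ 0.5397 -0.0664  0.2103] [ 0.5345 -0.0753  0.1663] [ 0.5485 -0.06    0.252 ]
```

View pics/c1.png

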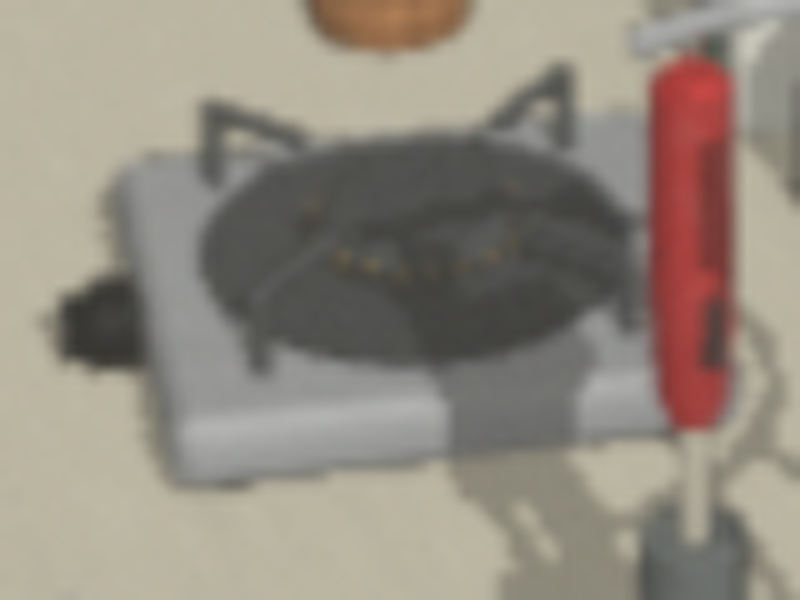

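The burner's black dish is centred near crop (418,248), the head ring with its yellow ports spans crop x 310–520, and the knob is at (95,320).

```bash
python3 - <<'E'
from h import *
np.set_printoptions(precision=4,suppress=True)
d=load('side0')
def px(c): return (250+(c[0]+.5)/10-.5, 230+(c[1]+.5)/10-.5)
print('dish',atheight(d,*px((418,248)),.033))
for a in [(200,245),(636,250),(400,135),(425,362)]: print('dish edge',atheight(d,*px(a),.033))
for n,a,h in [('BL corner',(135,165),.032),('FL',(178,412),.032),('armtip BL',(210,105),.064),('armtip BR',(565,72),.064),('arm FL',(258,300),.064),('arm FR',(628,220),.064),('knob',(95,320),.016)]: print(n,atheight(d,*px(a),h))
W=np.load('pics/W0.npy')
for x,y in [(340,250),(420,235),(480,255),(420,300),(420,190)]:
    u,v=px((x,y)); print((x,y),W[int(round(v)),int(round(u))])
im=d['pixels'][238:262,270:312,::-1]; im=cv2.convertScaleAbs(im,alpha=2.2,beta=-40)
cv2.imwrite('pics/c2.png',cv2.resize(im,None,fx=18,fy=18,interpolation=cv2.INTER_CUBIC))
E
```

```text
dish [0.5626 0.232  0.033 ]
dish edge [0.4981 0.2596 0.033 ]
dish edge [0.6273 0.205  0.033 ]
dish edge [0.5802 0.3023 0.033 ]
dish edge [0.5428 0.1668 0.033 ]
BL corner [0.4933 0.3177 0.032 ]
FL [0.4634 0.1692 0.032 ]
armtip BL [0.5131 0.2927 0.064 ]
armtip BR [0.6274 0.2704 0.064 ]
arm FL [0.4917 0.1727 0.064 ]
arm FR [0.6137 0.1752 0.064 ]
knob [0.4606 0.2549 0.016 ]
(340, 250) [0.5307 0.2082 0.0513]
(420, 235) [0.5563 0.205  0.0547]
(480, 255) [0.5716 0.1917 0.0515]
(420, 300) [0.5522 0.1946 0.0357]
(420, 190) [0.5632 0.2249 0.0568]
```

View pics/c2.png

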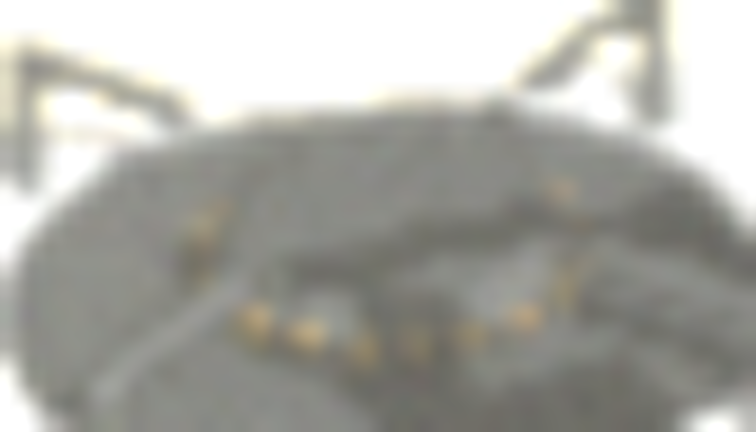

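```bash
cat > ov.py <<'E'
from h import *
import sys
def over(d,items,x0,y0,x1,y1,s,fn):
    im=cv2.resize(d['pixels'][y0:y1,x0:x1,::-1],None,fx=s,fy=s,interpolation=cv2.INTER_CUBIC)
    for pts,col,closed in items:
        q=np.array([proj(d,p) for p in pts]); q=(q-[x0,y0]+.5)*s-.5
        cv2.polylines(im,[np.round(q*8).astype(np.int32)],closed,col,1,cv2.LINE_AA,3)
    cv2.imwrite('pics/'+fn+'.png',im)
def circ(c,r,z): return [(c[0]+r*np.cos(a),c[1]+r*np.sin(a),z) for a in np.linspace(0,2*np.pi,60)]
def rect(c,yaw,l,w,z,cx=0,cy=0):
    C,S=np.cos(yaw),np.sin(yaw); return [(c[0]+C*(cx+a)-S*(cy+b),c[1]+S*(cx+a)+C*(cy+b),z) for a,b in [(-l/2,-w/2),(l/2,-w/2),(l/2,w/2),(-l/2,w/2)]]
def fr(c,yaw,x,y,z): C,S=np.cos(yaw),np.sin(yaw); return (c[0]+C*x-S*y,c[1]+S*x+C*y,z)
def carousel(c,yaw):
    L=[(circ(c,.128,.015),(255,0,0),True)]
    for a in range(4):
        p=fr(c,yaw+a*np.pi/2,.09,0,0); L.append((circ(p,.0155,.109),(0,255,0),True))
    L+=[(rect(c,yaw,.044,.014,z),(0,255,255),True) for z in (.299,.263)]
    L.append(([fr(c,yaw+a,-.09,0,.268) for a in np.radians(np.arange(80,281,5))],(255,0,255),False))
    return L
def burner(c,yaw):
    L=[(rect(c,yaw,.18,.17,.032),(255,0,0),True),(circ(c,.033,.053),(0,255,0),True)]
    for a in range(4):
        t=np.pi/4+a*np.pi/2
        L.append(([fr(c,yaw+t,.045,0,.064),fr(c,yaw+t,.082,0,.064)],(0,255,255),False))
    return L
E
python3 - <<'E'
from ov import *
d=load('side0')
over(d,carousel((.5653,-.1412),np.radians(10.1)),260,220,420,360,5,'o1')
over(d,burner((.562,.226),np.radians(-11)),250,230,330,290,10,'o2')
E
```

```text
(no output)
```

View pics/o1.png

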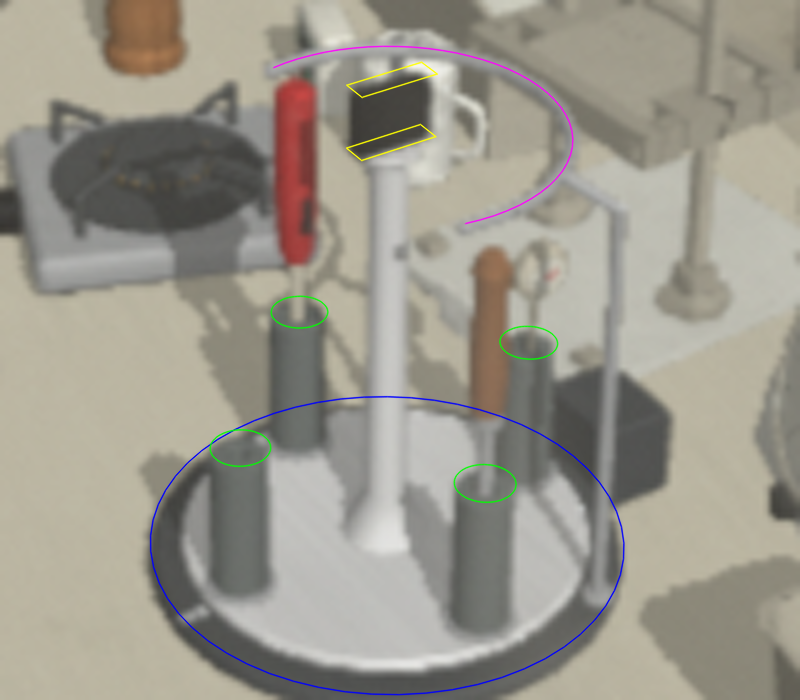

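View pics/o2.png

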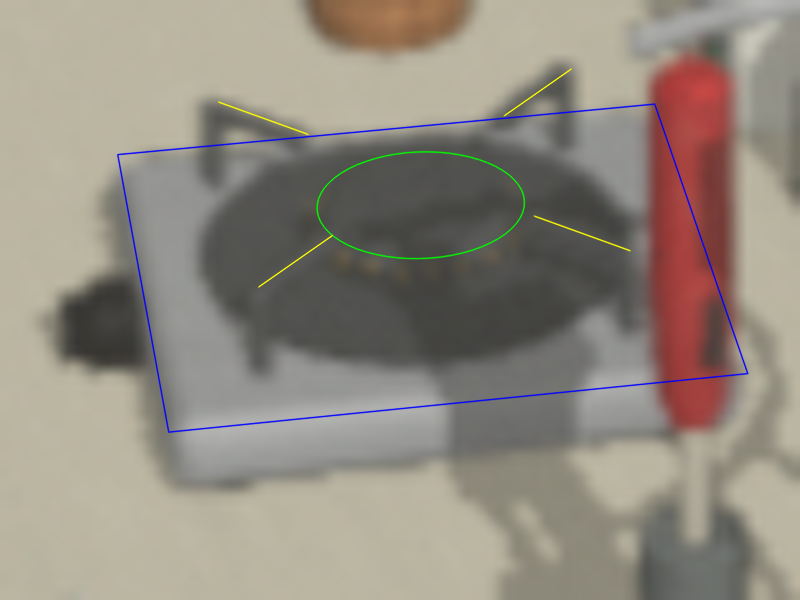

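```bash
cat >> h.py <<'E'
np.set_printoptions(precision=4,suppress=True)
AX=np.array([.5636,-.1458]);YAW=np.radians(10.1);BU=np.array([.5605,.2243])
def down(yaw,sgn=1):  # tool down, jaws(z) along direction yaw+90
    x=np.array([0,0,-1.]);z=sgn*np.array([-np.sin(yaw),np.cos(yaw),0]);return np.stack([x,np.cross(z,x),z],1)
def delta(p,Rt):
    o=readout.get_obs();Rn=R.from_quat(o['ee_rot']).as_matrix()
    print('turn',R.from_matrix(Rn.T@Rt).as_rotvec(degrees=True).round(2),'shift',(Rn.T@(np.array(p)-o['position'])*1000).round(1))
def st():
    o=readout.get_obs();print(o['clock'],'q',o['joint_pos'],'p',o['position'],'F',o['ft_force'],'T',o['torque'],'w',o['grip_width']);print(R.from_quat(o['ee_rot']).as_matrix());return o
E
python3 - <<'E'
from h import *
st()
for s in(1,-1): delta((*AX,.40),down(YAW,s)); 
E
```

```text
0.1 q [-1.1486  0.3328 -0.0647  1.4609  0.0216  1.3499 -0.0885] p [0.2688 0.5639 0.2306] F [-0.7284  0.1164  0.1408] T [ 0.0367  0.0031 -0.0509] w 0.998501498239035
[[-0.0005 -0.9027  0.4302]
 [-0.0012  0.4302  0.9027]
 [-1.     -0.0001 -0.0013]]
turn [-35.58  -0.07  -0.02] shift [-168.7 -571.5 -514. ]
turn [144.42  -0.02   0.09] shift [-168.7 -571.5 -514. ]
```

```bash
python3 -m inch '[[[0,0,0],[-60,0,0],0],[[0,0,0],[-120,0,0],0],[[0,0,0],[-169,0,0],0],[[10,0,0],[-169,-38,-34],0],[[20,0,0],[-169,-77,-69],0],[[30,0,0],[-169,-116,-104],0],[[40,0,0],[-169,-155,-139],0],[[50,0,0],[-169,-194,-174],0],[[60,0,0],[-169,-233,-209],0],[[60,0,0],[-169,-233,-209],0]]'; python3 - <<'E'
from h import *
st(); delta((*AX,.40),down(YAW,-1))
E
```

```text
clock: 1.35
position: [0.3912, 0.2712, 0.4004]
ee_rot: [-0.025, 0.707, 0.024, 0.707]
ft_force: [0.4, 0.1, -0.4]
grip_width: 0.995
1.35 q [-0.9054 -0.0439  0.1947  1.5376  0.0094  1.6473 -0.6402] p [0.3912 0.2712 0.4004] F [ 0.3709  0.1398 -0.3539] T [0.0941 0.0486 0.0122] w 0.9952980986307237
[[ 0.0003 -0.0698  0.9976]
 [-0.0008  0.9976  0.0698]
 [-1.     -0.0009  0.0003]]
turn [83.9   0.05  0.03] shift [   0.8 -428.1  142.9]
```

```bash
python3 -m inch '[[[10,0,0],[0,-50,17],0],[[20,0,0],[0,-101,34],0],[[30,0,0],[0,-152,51],0],[[40,0,0],[0,-203,68],0],[[50,0,0],[0,-254,85],0],[[60,0,0],[0,-305,102],0],[[70,0,0],[0,-356,119],0],[[80,0,0],[0,-407,136],0],[[83.9,0,0],[0.8,-428.1,142.9],0],[[83.9,0,0],[0.8,-428.1,142.9],0]]'; python3 - <<'E'
from h import *
st(); delta((*AX,.267),down(YAW,-1))
d=snap('side','side1'); crop(d,270,140,430,260,5,'c3')
E
```

```text
clock: 2.6
position: [0.5639, -0.1467, 0.399]
ee_rot: [0.454, 0.542, -0.455, 0.542]
ft_force: [-0.6, 0.7, 0.3]
grip_width: 1.0
2.6 q [-0.3806  0.2338  0.7028  1.3001 -0.1487  1.6616 -1.1006] p [ 0.5639 -0.1467  0.399 ] F [-0.5965  0.6548  0.3187] T [ 0.006  -0.036  -0.0238] w 0.9995105753784339
[[-0.0014  0.9847  0.1741]
 [-0.0018  0.1741 -0.9847]
 [-1.     -0.0017  0.0016]]
turn [-0.07  0.09  0.1 ] shift [132.    0.1  -1.1]
```

View pics/c3.png

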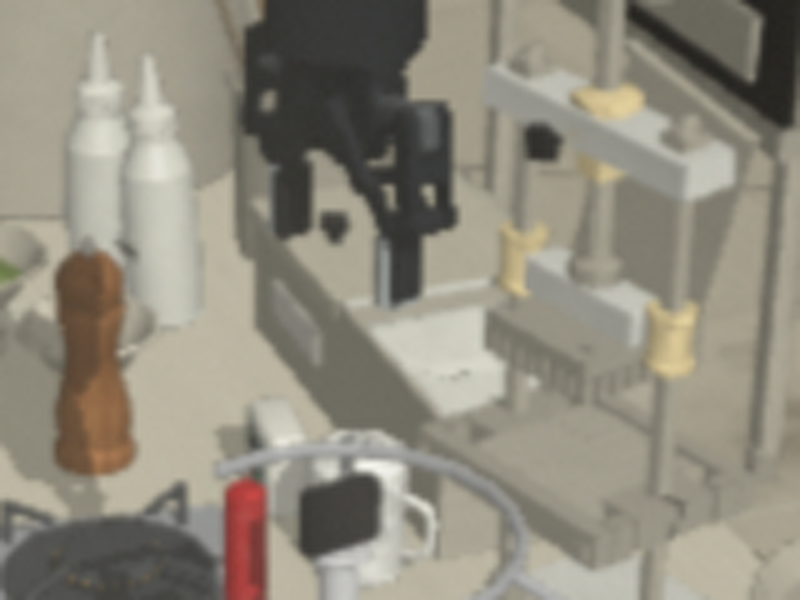

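The open fingers (crop x≈293 and 400) straddle the grip, which is centred near (340,515). I'll descend and close.

```bash
python3 -m inch '[[[0,0,0],[50,0,-1],0],[[0,0,0],[90,0,-1],0],[[0,0,0],[115,0,-1],0],[[0,0,0],[131,0,-1],0],[[0,0,0],[131,0,-1],0.5],[[0,0,0],[131,0,-1],0.8],[[0,0,0],[131,0,-1],1],[[0,0,0],[131,0,-1],1],[[0,0,0],[131,0,-1],1]]' 60; python3 - <<'E'
from h import *
st(); 
d=snap('side','side2'); crop(d,270,180,430,300,5,'c4')
E
```

```text
clock: 3.78
position: [0.5649, -0.1499, 0.2697]
ee_rot: [0.454, 0.538, -0.456, 0.544]
ft_force: [11.1, -17.9, -3.3]
grip_width: 0.154
3.775 q [-0.3915  0.2468  0.6867  1.5528 -0.1515  1.3914 -1.0916] p [ 0.5649 -0.1499  0.2697] F [ 11.108  -17.9301  -3.3401] T [-3.0935 -2.0739  0.0392] w 0.1540776652374032
[[ 0.0049  0.9851  0.1719]
 [-0.0081  0.172  -0.9851]
 [-1.      0.0034  0.0088]]
```

View pics/c4.png

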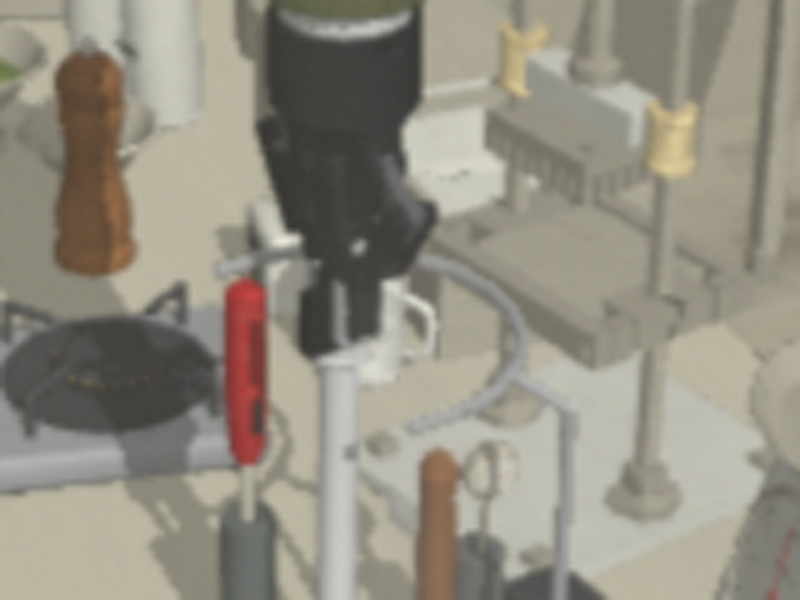

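Width 13 mm matches the bar, so it is gripped. The jaws pulled the TCP 3 mm toward -y, so the axis lies near (0.562,-0.150). I'll turn 30° first and check the forces.

```bash
python3 -m inch '[[[0,0,0],[0,0,0],1],[[-8,0,0],[0,0,-0.4],1],[[-16,0,0],[-0,-0.1,-0.8],1],[[-24,0,0],[0,-0.3,-1.2],1],[[-30,0,0],[0,-0.4,-1.5],1],[[-30,0,0],[0,-0.4,-1.5],1]]'; python3 - <<'E'
from h import *
st(); 
E
```

```text
clock: 4.58
position: [0.5644, -0.1489, 0.2697]
ee_rot: [0.298, 0.638, -0.301, 0.644]
ft_force: [3.7, -3.4, -3.6]
grip_width: 0.149
4.575 q [-0.3386  0.2357  0.6166  1.5527 -0.131   1.3894 -0.5872] p [ 0.5644 -0.1489  0.2697] F [ 3.6848 -3.3579 -3.6135] T [ 0.1185 -0.4404 -0.115 ] w 0.1494810679011923
[[ 0.0055  0.7674  0.6411]
 [-0.0083  0.6411 -0.7674]
 [-1.     -0.0011  0.0099]]
```

```bash
python3 -m inch '[[[-9,0,0],[0,0,-0.4],1],[[-18,0,0],[0,-0.1,-0.8],1],[[-27,0,0],[0,-0.3,-1.2],1],[[-36,0,0],[0,-0.5,-1.5],1],[[-45,0,0],[0,-0.8,-1.8],1],[[-54,0,0],[0,-1.1,-2.1],1],[[-60,0,0],[0,-1.3,-2.3],1],[[-60,0,0],[0,-1.3,-2.3],1]]'; python3 - <<'E'
from h import *
o=st(); M=R.from_quat(o['ee_rot']).as_matrix(); print(np.degrees(np.arctan2(M[1,2],M[0,2])))
d=snap('side','side3'); crop(d,260,200,420,340,5,'c5')
E
```

```text
clock: 5.58
position: [0.562, -0.1481, 0.2697]
ee_rot: [-0.063, 0.703, 0.057, 0.706]
ft_force: [4.0, -2.5, -3.6]
grip_width: 0.153
5.575 q [-0.241   0.2184  0.4929  1.5546 -0.0976  1.3872  0.4295] p [ 0.562  -0.1481  0.2697] F [ 3.9519 -2.512  -3.5952] T [ 0.0917 -0.4062  0.0105] w 0.15306041068045462
[[ 0.0057 -0.1696  0.9855]
 [-0.0084  0.9855  0.1696]
 [-0.9999 -0.0092  0.0041]]
9.76653348481171
```

View pics/c5.png

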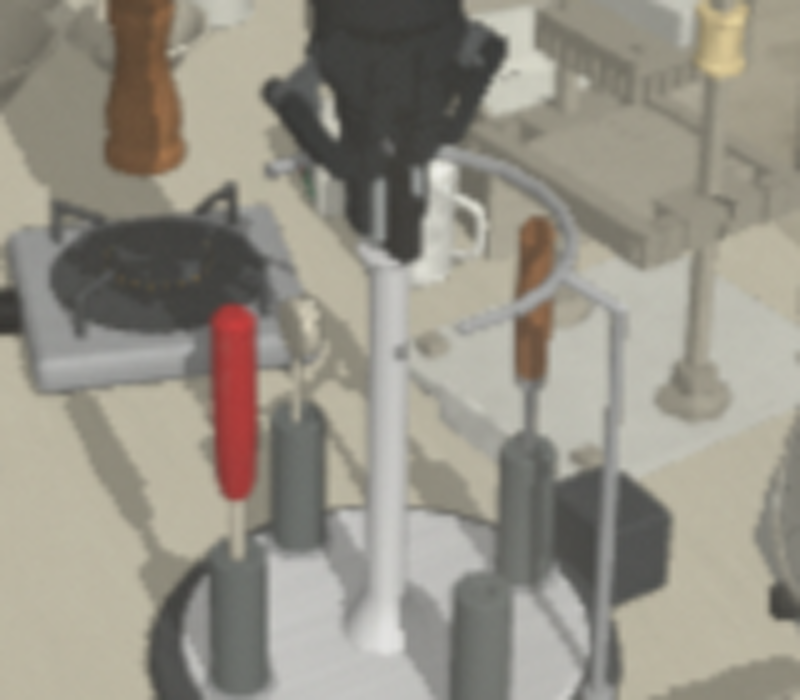

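The lighter is now at the front (235,400), the thermometer at the left, the pick at the back and the empty sleeve at the right. I'll release and lift, then look again.

```bash
python3 -m inch '[[[0,0,0],[0,0,0],0.6],[[0,0,0],[0,0,0],0.2],[[0,0,0],[0,0,0],0],[[0,0,0],[0,0,0],0],[[0,0,0],[-30,0,0],0],[[0,0,0],[-80,0,0],0],[[0,0,0],[-130,0,0],0],[[0,0,0],[-130,0,0],0]]'; python3 - <<'E'
from h import *
o=st()
d=snap('side','side4'); crop(d,260,220,420,360,5,'c6')
crop(d,280,260,340,360,6,'c7')
E
```

```text
clock: 6.62
position: [0.5623, -0.1475, 0.4038]
ee_rot: [-0.063, 0.701, 0.056, 0.709]
ft_force: [1.0, -1.1, -0.6]
grip_width: 0.998
6.625 q [-0.24    0.2002  0.5093  1.2995 -0.0916  1.6523  0.4207] p [ 0.5623 -0.1475  0.4038] F [ 1.0022 -1.1019 -0.6126] T [0.0083 0.0103 0.0445] w 0.9976231763938908
[[ 0.0121 -0.1678  0.9858]
 [-0.0093  0.9858  0.1679]
 [-0.9999 -0.0112  0.0104]]
```

View pics/c6.png

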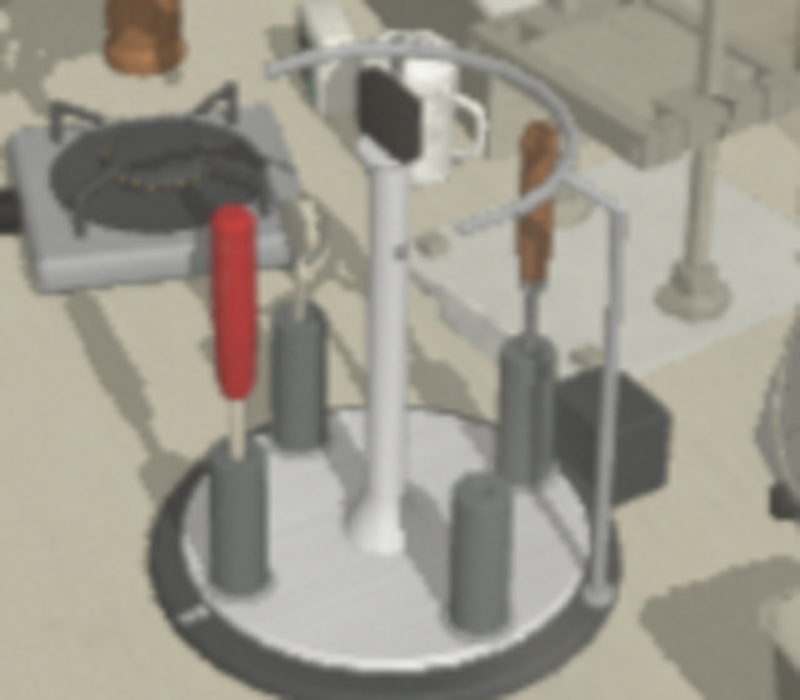

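View pics/c7.png

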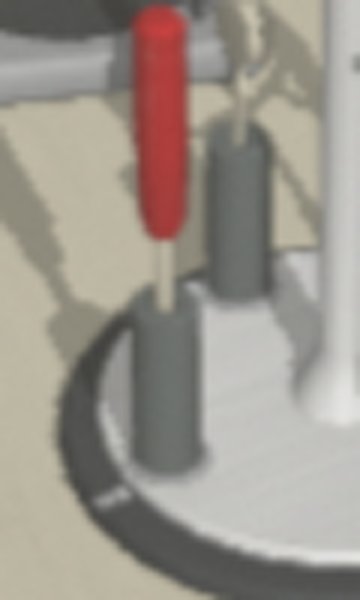

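```bash
python3 - <<'E'
from h import *
d=load('side4')
def px(c): return (260+(c[0]+.5)/5-.5, 220+(c[1]+.5)/5-.5)
for n,c in dict(front=(238,453),right=(482,488),left=(300,313),back=(528,348)).items(): print(n,atheight(d,*px(c),.109))
rgb=d['pixels'].astype(int); m=(rgb[...,0]>110)&(rgb[...,1]<60)&(rgb[...,2]<70)
v,u=np.nonzero(m); k=(abs(u-306)<12)&(v>255)&(v<305);u,v=u[k],v[k]
print(v.min(),v.max())
for r in range(v.min(),v.max()+1,4): print(r,u[v==r].mean(),(v==r).sum())
for h in (.15,.2,.25): print('vertical at station',h,proj(d,(.4734,-.1648,h)))
print('rim',proj(d,(.4734,-.1648,.109)))
z=d['range_z'][v,u]; P=np.array([world(d,a,b) for a,b in zip(u,v)]);
for lo in np.arange(.14,.26,.02):
    s=(P[:,2]>lo)&(P[:,2]<lo+.02); print(lo,P[s].mean(0),s.sum())
E
```

```text
front [ 0.4741 -0.1611  0.109 ]
right [ 0.5781 -0.2332  0.109 ]
left [ 0.5495 -0.0541  0.109 ]
back [ 0.6514 -0.1304  0.109 ]
272 295
272 303.0 1
276 nan 0
280 nan 0
284 nan 0
288 nan 0
292 304.5 2
vertical at station 0.15 [307.1747 297.9685]
vertical at station 0.2 [306.8487 281.4587]
vertical at station 0.25 [306.511  264.3583]
rim [307.4338 311.0871]
0.14 [nan nan nan] 0
0.16 [ 0.4649 -0.1697  0.1722] 4
0.18 [ 0.464  -0.1728  0.182 ] 2
0.19999999999999998 [nan nan nan] 0
0.21999999999999997 [ 0.4629 -0.1677  0.2307] 2
0.23999999999999996 [nan nan nan] 0<stdin>:8: RuntimeWarning: Mean of empty slice.
  ret = ret.dtype.type(ret / rcount)
<stdin>:13: RuntimeWarning: Mean of empty slice.
  ret = um.true_divide(
```

The red body's centre column (≈306.6) agrees with a vertical line at the front station, about (0.473,-0.164). Before choosing the grasp yaw, I'll fit a quick kinematic model from logged poses to check whether the final slant is reachable.

```bash
cat > fk.py <<'E'
import numpy as np, itertools
from scipy.spatial.transform import Rotation as R
from scipy.optimize import least_squares
D=[([-1.1486,.3328,-.0647,1.4609,.0216,1.3499,-.0885],[.2688,.5639,.2306],[[-.0005,-.9027,.4302],[-.0012,.4302,.9027],[-1,-.0001,-.0013]]),
([-0.9054,-0.0439,0.1947,1.5376,0.0094,1.6473,-0.6402],[0.3912,0.2712,0.4004],[[.0003,-.0698,.9976],[-.0008,.9976,.0698],[-1,-.0009,.0003]]),
([-0.3806,0.2338,0.7028,1.3001,-0.1487,1.6616,-1.1006],[0.5639,-0.1467,0.399],[[-.0014,.9847,.1741],[-.0018,.1741,-.9847],[-1,-.0017,.0016]]),
([-0.3386,0.2357,0.6166,1.5527,-0.131,1.3894,-0.5872],[0.5644,-0.1489,0.2697],[[.0055,.7674,.6411],[-.0083,.6411,-.7674],[-1,-.0011,.0099]]),
([-0.241,0.2184,0.4929,1.5546,-0.0976,1.3872,0.4295],[0.562,-0.1481,0.2697],[[.0057,-.1696,.9855],[-.0084,.9855,.1696],[-.9999,-.0092,.0041]]),
([-0.24,0.2002,0.5093,1.2995,-0.0916,1.6523,0.4207],[0.5623,-0.1475,0.4038],[[.0121,-.1678,.9858],[-.0093,.9858,.1679],[-.9999,-.0112,.0104]])]
AXS='zyzyzyz'
def fk(q,s,L,T0):
    M=np.eye(3);p=np.zeros(3);k=0
    # L: h,L1,e1(x off),L2,L3,base x
    p=np.array([L[5],0,L[0]])
    for i,a in enumerate(AXS):
        M=M@R.from_euler(a,s[i]*q[i]).as_matrix()
        if i==1: p=p+M@[L[2],0,L[1]]
        if i==3: p=p+M@[-L[2],0,L[3]]
        if i==6: p=p+M@[0,0,L[4]]
    return p,M@T0
def orient(s):
    Ts=[]
    for q,p,Mo in D:
        _,M=fk(q,s,np.zeros(6),np.eye(3)); Ts.append(M.T@np.array(Mo))
    T0=R.from_matrix(np.array(Ts)).mean(); return T0.as_matrix(),max((T0.inv()*R.from_matrix(T)).magnitude() for T in Ts)
best=min(((orient(s)[1],s) for s in itertools.product([1,-1],repeat=7)),key=lambda t:t[0])
S=best[1];T0=orient(S)[0]
f=lambda L:np.concatenate([fk(q,S,L,T0)[0]-p for q,p,_ in D]+[0.01*(L-[.33,.43,0,.49,.35,0])])
r=least_squares(f,[.33,.43,0,.49,.35,0]);LL=r.x
Lo=np.array([-2.6,-.5,-1.47,.16,-1.27,.06,-2.6]);Hi=np.array([2.6,2.12,1.34,2.42,4.41,2.06,2.6])
def ik(p,M,q0):
    g=lambda q:(lambda a:np.concatenate([(a[0]-p)*5,R.from_matrix(a[1]@M.T).as_rotvec(),.01*(q-q0)]))(fk(q,S,LL,T0))
    o=least_squares(g,np.clip(q0,Lo+.01,Hi-.01),bounds=(Lo,Hi)); return o.x,np.abs(o.fun[:6]).max()
if __name__=='__main__':
    np.set_printoptions(precision=3,suppress=True)
    print('orient err',best,'L',LL,'res',np.abs(r.fun[:18]).max()); print(T0)
E
python3 fk.py
```

```text
orient err (0.00010592317516935418, (-1, 1, -1, 1, -1, 1, -1)) L [ 0.385  0.485 -0.074  0.53   0.444  0.036] res 0.023447474352325776
[[ 0. -0. -1.]
 [ 0.  1. -0.]
 [ 1. -0.  0.]]
```

```bash
python3 - <<'E'
s=open('fk.py').read()
s=s.replace("""        if i==3: p=p+M@[-L[2],0,L[3]]
        if i==6: p=p+M@[0,0,L[4]]""","""        if i==3: p=p+M@[L[6],0,L[3]]
        if i==5: p=p+M@[L[7],0,L[4]]
        if i==0: p=p+M@[L[5],0,0]""").replace("p=np.array([L[5],0,L[0]])","p=np.array([0,0,L[0]])").replace("np.zeros(6)","np.zeros(8)").replace("[.33,.43,0,.49,.35,0]","[.33,.43,0,.49,.35,0,0,0]").replace("0.01*","0.001*")
open('fk.py','w').write(s)
E
python3 fk.py
```

```text
orient err (0.00010592317516935418, (-1, 1, -1, 1, -1, 1, -1)) L [ 0.618  0.45  -0.009  0.496  0.717 -0.069 -0.014 -0.069] res 0.04655396427486139
[[ 0. -0. -1.]
 [ 0.  1. -0.]
 [ 1. -0.  0.]]
```

```bash
python3 - <<'E'
import numpy as np
import fk
from fk import *
np.set_printoptions(precision=3,suppress=True)
# linear: p = sum_i M_i v_i ; ridge around prior
def A(q):
    M=np.eye(3);c=[np.eye(3)]
    for i,a in enumerate(AXS):
        M=M@R.from_euler(a,S[i]*q[i]).as_matrix(); c.append(M.copy())
    return np.hstack([c[0],c[1],c[2],c[4],c[6]])
pr=np.array([0,0,.33, 0,0,0, 0,0,.43, 0,0,.49, 0,0,.35])
AA=np.vstack([A(q) for q,_,_ in D]);b=np.concatenate([p for _,p,_ in D])
for lam in (1e-2,1e-3,1e-4):
    x=pr+np.linalg.lstsq(np.vstack([AA,lam*np.eye(15)]),np.r_[b-AA@pr,np.zeros(15)],rcond=None)[0]
    print(lam,x.reshape(5,3),np.abs(AA@x-b).max())
E
```

```text
0.01 [[ 0.     0.001  0.304]
 [-0.001 -0.011 -0.026]
 [-0.    -0.011  0.449]
 [ 0.    -0.023  0.49 ]
 [-0.    -0.     0.364]] 0.00010428870042611393
0.001 [[-0.     0.     0.293]
 [ 0.    -0.011 -0.037]
 [-0.    -0.011  0.449]
 [ 0.    -0.023  0.49 ]
 [ 0.    -0.001  0.342]] 3.361671856966231e-05
0.0001 [[-0.     0.     0.293]
 [ 0.    -0.011 -0.037]
 [-0.    -0.011  0.449]
 [ 0.    -0.023  0.49 ]
 [ 0.    -0.001  0.341]] 3.354379732439794e-05
```

The linear fit is within 0.03 mm, so I'll use it to scan feasible final poses over nozzle azimuth and jaw yaw.

```bash
cat > kin.py <<'E'
from fk import *
from h import AX,YAW,BU,down,readout
V=np.array([0,0,.293, 0,-.011,-.037, 0,-.011,.449, 0,-.023,.49, 0,-.001,.341])
def A(q):
    M=np.eye(3);c=[np.eye(3)]
    for i,a in enumerate(AXS):
        M=M@R.from_euler(a,S[i]*q[i]).as_matrix(); c.append(M.copy())
    return np.hstack([c[0],c[1],c[2],c[4],c[6]]),M
def refit():
    pr=V;AA=np.vstack([A(q)[0] for q,_,_ in D]);b=np.concatenate([p for _,p,_ in D])
    return pr+np.linalg.lstsq(np.vstack([AA,1e-3*np.eye(15)]),np.r_[b-AA@pr,np.zeros(15)],rcond=None)[0]
V=refit()
def fk2(q):
    a,M=A(q); return a@V,M@T0
def ik2(p,M,q0,w=.003):
    g=lambda q:(lambda a:np.concatenate([(a[0]-p)*5,R.from_matrix(a[1]@M.T).as_rotvec(),w*(q-q0)]))(fk2(q))
    o=least_squares(g,np.clip(q0,Lo+.02,Hi-.02),bounds=(Lo+.01,Hi-.01)); return o.x,np.abs(o.fun[:6]).max()
def slant(az,tilt,Mdown):  # rotate tool-down orientation so x points toward az
    ax=np.array([np.sin(az),-np.cos(az),0]) # rotates down -> az direction
    return R.from_rotvec(ax*tilt).as_matrix()@Mdown
E
python3 - <<'E'
from kin import *
np.set_printoptions(precision=2,suppress=True)
print(slant(0,.785,down(0))[:,0])
q0=np.array([-0.24,0.2002,0.5093,1.2995,-0.0916,1.6523,0.4207])
tip=np.array([*BU,.086])
for zaz in (-80,100,10):
  Md=down(np.radians(zaz-90))
  qg,e=ik2(np.array([.473,-.163,.206]),Md,q0); print('grasp',zaz,qg,e)
  ql,e=ik2(np.array([.473,-.163,.39]),Md,qg); print('lift',ql,e)
  for az in (20,40,60,80,100):
    # yaw hand together also by w
    for w in (0,30,60,):
      M=slant(np.radians(az),np.pi/4,R.from_euler('z',w,degrees=True).as_matrix()@Md); p=tip-.178*M[:,0]
      q,e=ik2(p,M,ql); print(az,w,q,round(e,4),p, 'margin',np.minimum(q-Lo,Hi-q).min())
E
```

```text
[ 0.71  0.   -0.71]
grasp -80 [-0.29  0.06  0.55  1.85 -0.03  1.24 -1.12] 1.9255855746944e-05
lift [-0.3  -0.01  0.55  1.52  0.    1.62 -1.15] 4.631223643788949e-06
20 0 [ 0.12 -0.49 -0.56  2.41 -0.39  0.43 -1.59] 0.0411 [0.44 0.18 0.21] margin 0.010000000000000064
20 30 [ 0.12 -0.49 -0.56  2.41 -0.39  0.43 -1.07] 0.0411 [0.44 0.18 0.21] margin 0.010000000000000064
20 60 [ 0.12 -0.49 -0.56  2.41 -0.39  0.43 -0.54] 0.0411 [0.44 0.18 0.21] margin 0.010000000000000064
40 0 [-0.22 -0.38  0.08  2.41 -0.75  0.54 -0.98] 0.0001 [0.46 0.14 0.21] margin 0.010000000000000231
40 30 [-0.22 -0.38  0.08  2.41 -0.75  0.54 -0.46] 0.0002 [0.46 0.14 0.21] margin 0.010000000000000231
40 60 [-0.22 -0.38  0.09  2.41 -0.75  0.54  0.06] 0.0002 [0.46 0.14 0.21] margin 0.01000002277058698
60 0 [-0.43 -0.13  0.53  2.21 -0.87  0.89 -0.77] 0.0 [0.5  0.12 0.21] margin 0.21117529101481392
60 30 [-0.48 -0.14  0.58  2.21 -0.86  0.89 -0.25] 0.0 [0.5  0.12 0.21] margin 0.20940378724014197
60 60 [-0.54 -0.15  0.64  2.21 -0.85  0.88  0.26] 0.0 [0.5  0.12 0.21] margin 0.20714944582324435
80 0 [-0.21  0.2   0.44  1.91 -0.
[... 3138 characters left out ...]
.21212704221261713
60 60 [-0.45 -0.13  0.56  2.21 -0.87  0.89  1.85] 0.0 [0.5  0.12 0.21] margin 0.210273154712469
80 0 [-0.16  0.2   0.38  1.91 -0.92  1.26  0.78] 0.0 [0.54 0.1  0.21] margin 0.35218968364210745
80 30 [-0.13  0.2   0.35  1.91 -0.91  1.26  1.3 ] 0.0 [0.54 0.1  0.21] margin 0.3579199982311533
80 60 [-0.1   0.2   0.31  1.91 -0.91  1.25  1.82] 0.0 [0.54 0.1  0.21] margin 0.3635557464110164
100 0 [-0.06  0.45  0.27  1.57 -0.84  1.53  0.59] 0.0 [0.58 0.1  0.21] margin 0.43329421380842037
100 30 [-0.02  0.45  0.21  1.57 -0.81  1.51  1.1 ] 0.0 [0.58 0.1  0.21] margin 0.45517670326733506
100 60 [ 0.03  0.45  0.15  1.57 -0.79  1.5   1.61] 0.0 [0.58 0.1  0.21] margin 0.4776848130741381
```

```bash
python3 - <<'E'
from h import *
delta((.473,-.163,.39),down(np.radians(-170)))
E
```

```text
turn [89.67  0.78  0.14] shift [ 10.7  -0.5 -90.3]
```

```bash
python3 -m inch '[[[10,0,0],[2,0,-12],0],[[20,0,0],[4,0,-24],0],[[30,0,0],[6,0,-36],0],[[40,0,0],[8,0,-48],0],[[50,0,0],[10,0,-60],0],[[60,0,0],[10.7,-0.5,-72],0],[[70,0,0],[10.7,-0.5,-84],0],[[80,0.4,0],[10.7,-0.5,-90.3],0],[[89.67,0.78,0.14],[10.7,-0.5,-90.3],0],[[89.67,0.78,0.14],[10.7,-0.5,-90.3],0]]'; python3 - <<'E'
from h import *
st(); delta((.473,-.163,.206),down(np.radians(-170)))
d=snap('side','side5'); crop(d,260,180,400,320,5,'c8')
E
```

```text
clock: 7.92
position: [0.4726, -0.1629, 0.389]
ee_rot: [0.454, 0.542, -0.455, 0.541]
ft_force: [0.1, 0.2, -0.1]
grip_width: 0.999
7.925 q [-0.3262 -0.0069  0.57    1.5247  0.0039  1.6243 -1.1515] p [ 0.4726 -0.1629  0.389 ] F [ 0.1386  0.2388 -0.0729] T [-0.0283  0.0322 -0.008 ] w 0.9991712198494541
[[-0.0015  0.9847  0.1744]
 [ 0.0002  0.1744 -0.9847]
 [-1.     -0.0015 -0.0005]]
turn [ 0.05 -0.03  0.08] shift [183.    0.6   0.2]
```

View pics/c8.png

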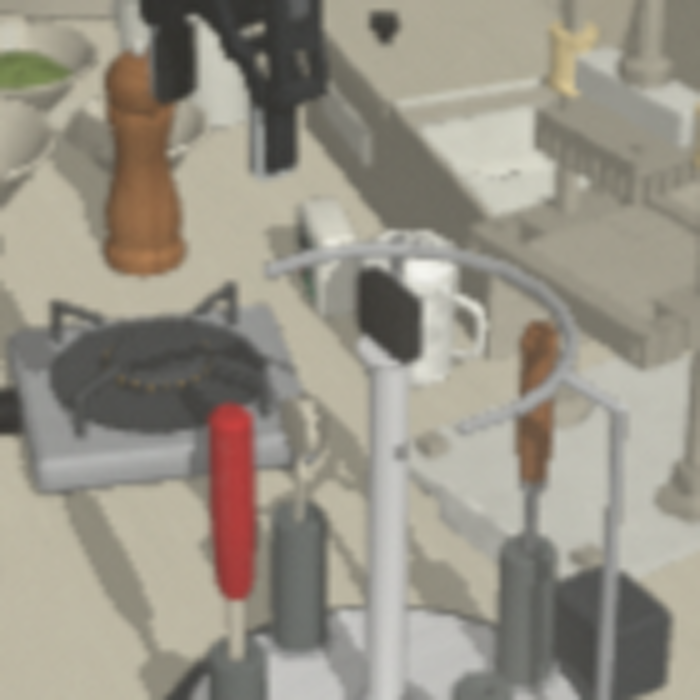

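The fingers' midpoint (≈224,110) lines up with the lighter's butt (232,410), allowing for perspective. I'll descend and grip.

```bash
python3 -m inch '[[[0,0,0],[55,0.5,0],0],[[0,0,0],[105,0.5,0],0],[[0,0,0],[145,0.5,0],0],[[0,0,0],[170,0.5,0],0],[[0,0,0],[183,0.6,0],0],[[0,0,0],[183,0.6,0],0]]'; python3 - <<'E'
from h import *
o=st()
d=snap('side','side6'); crop(d,260,180,400,320,5,'c9')
E
```

```text
clock: 8.72
position: [0.4728, -0.1626, 0.2058]
ee_rot: [0.453, 0.544, -0.454, 0.542]
ft_force: [-0.5, 0.4, 0.9]
grip_width: 0.998
8.725 q [-0.3086  0.064   0.5762  1.8452 -0.0361  1.2453 -1.1127] p [ 0.4728 -0.1626  0.2058] F [-0.4504  0.4279  0.8612] T [ 0.0037 -0.0195  0.0017] w 0.998217701006965
[[-0.0025  0.9839  0.1788]
 [-0.      0.1788 -0.9839]
 [-1.     -0.0024 -0.0004]]
```

View pics/c9.png

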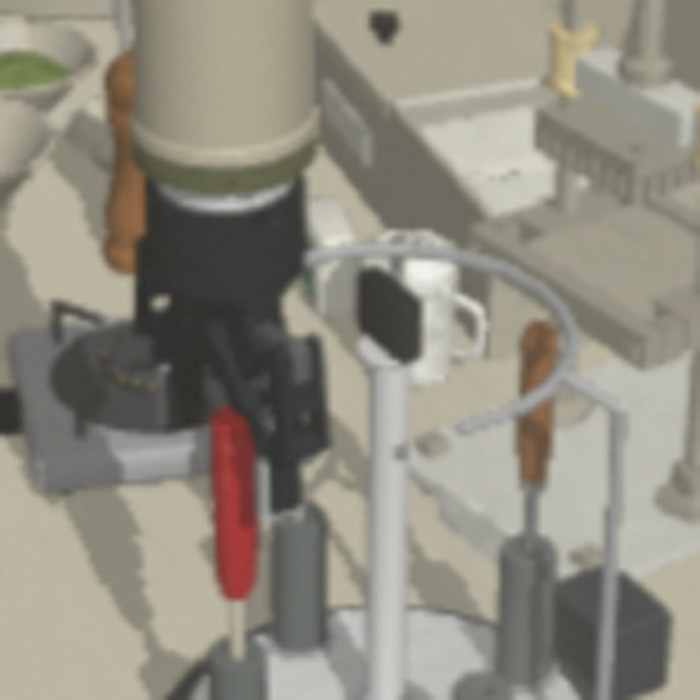

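The open fingers stand either side of the body: the near one at (285,450), the far one hidden near (185,370). I'll close at 50 N.

```bash
python3 -m inch '[[[0,0,0],[0,0,0],0.4],[[0,0,0],[0,0,0],0.6],[[0,0,0],[0,0,0],0.8],[[0,0,0],[0,0,0],1],[[0,0,0],[0,0,0],1],[[0,0,0],[0,0,0],1]]' 50; python3 - <<'E'
from h import *
o=st()
d=snap('side','side7'); crop(d,260,180,400,320,5,'c10')
E
```

```text
clock: 9.52
position: [0.4736, -0.1629, 0.207]
ee_rot: [0.453, 0.543, -0.453, 0.543]
ft_force: [0.1, -1.1, 5.2]
grip_width: 0.258
9.525 q [-0.3086  0.063   0.5763  1.8433 -0.0359  1.2457 -1.1131] p [ 0.4736 -0.1629  0.207 ] F [ 0.1185 -1.0985  5.2184] T [-0.1164  0.0783  0.02  ] w 0.2577321191947948
[[-0.0002  0.9839  0.1785]
 [-0.0003  0.1785 -0.9839]
 [-1.     -0.0002  0.0002]]
```

View pics/c10.png

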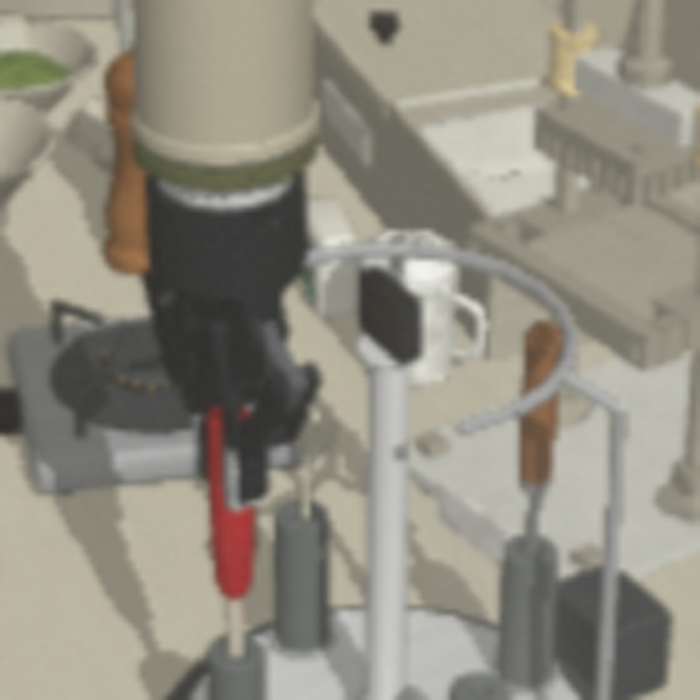

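Width 21.9 mm matches the body. I'll draw it straight up.

```bash
python3 -m inch '[[[0,0,0],[-10,0,0],1],[[0,0,0],[-30,0,0],1],[[0,0,0],[-55,0,0],1],[[0,0,0],[-80,0,0],1],[[0,0,0],[-105,0,0],1],[[0,0,0],[-130,0,0],1],[[0,0,0],[-155,0,0],1],[[0,0,0],[-178,0,0],1],[[0,0,0],[-185,0,0],1],[[0,0,0],[-185,0,0],1]]'; python3 - <<'E'
from h import *
o=st()
d=snap('side','side8'); crop(d,230,130,420,360,3,'c11');crop(d,270,180,350,280,6,'c12')
E
```

```text
clock: 10.82
position: [0.4736, -0.1628, 0.3918]
ee_rot: [0.453, 0.543, -0.453, 0.543]
ft_force: [0.1, -0.5, -0.6]
grip_width: 0.254
10.825 q [-0.3277 -0.0053  0.5716  1.5176  0.0032  1.6287 -1.1474] p [ 0.4736 -0.1628  0.3918] F [ 0.1382 -0.5264 -0.6398] T [ 0.0174  0.0176 -0.0325] w 0.2542171196800087
[[-0.0004  0.984   0.1784]
 [-0.0003  0.1784 -0.984 ]
 [-1.     -0.0004  0.0002]]
```

View pics/c11.png

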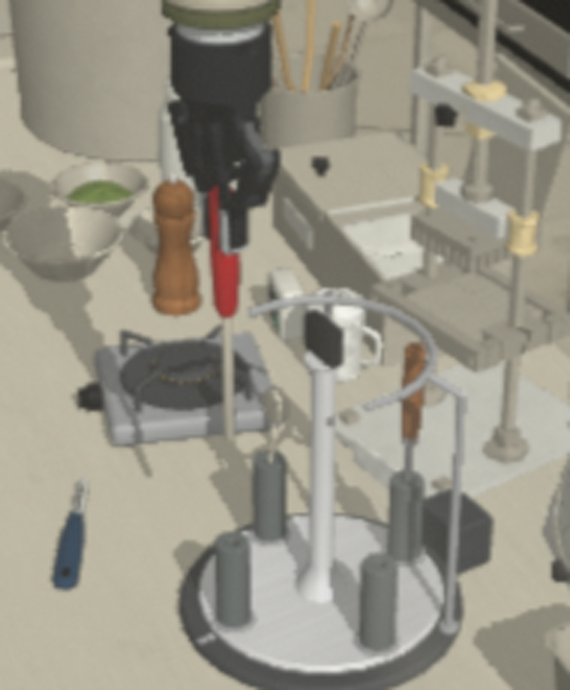

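View pics/c12.png

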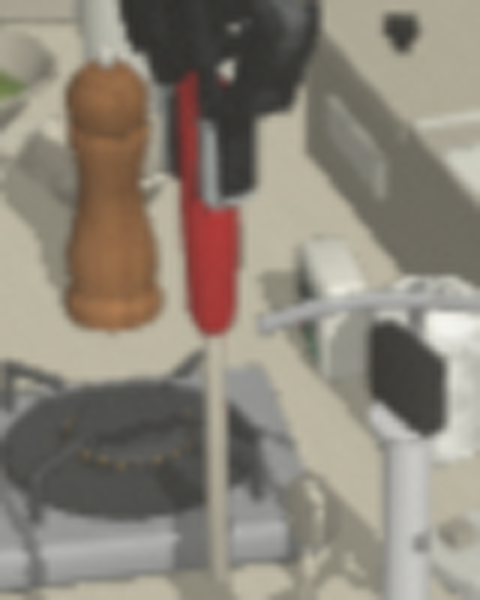

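The lighter is out and held: butt under the hand, tip at c11 (230,436). All sleeves look as before. Next I'll work out the tip in the tool frame and the deltas to the final pose.

```bash
python3 - <<'E'
from kin import *
from h import *
d=load('side8'); o=readout.get_obs(); p0=o['position'];M0=R.from_quat(o['ee_rot']).as_matrix()
u,v=230+230.5/3-.5,130+436.5/3-.5
print('px',u,v,'at .213',atheight(d,u,v,.213),'plumb',p0,'proj plumb tip',proj(d,p0-[0,0,.179]), proj(d,p0-[.01,0,.179]),'depth',[world(d,306,b) for b in (268,271,273)])
t=M0.T@(atheight(d,u,v,.213)-p0); print('tip in tool',t)
t=np.array([.178,0,0])
q=o['joint_pos']
tip=np.array([*BU,.088])
M=slant(np.radians(70),np.pi/4,M0); p=tip-M@t
n=10
for k in range(1,n+1):
    s=k/n; Mk=slant(np.radians(70),np.pi/4*s,M0); pk=p0+(p-p0)*s
    q,e=ik2(pk,Mk,q,.01); print(round(s,1),q.round(2),round(e,4),pk,'tip',pk+Mk@t)
Rn=M0
print('final turn',R.from_matrix(M0.T@M).as_rotvec(degrees=True),'shift',M0.T@(p-p0)*1000)
E
```

```text
px 306.3333333333333 275.0 at .213 [ 0.4756 -0.1557  0.213 ] plumb [ 0.4735 -0.1628  0.3913] proj plumb tip [306.5055 276.8717] [302.6824 277.7021] depth [array([ 0.47  , -0.1701,  0.2435]), array([ 0.4713, -0.166 ,  0.232 ]), array([ 0.4696, -0.1707,  0.2295])]
tip in tool [ 0.1783  0.0036 -0.0065]
0.1 [-0.33 -0.02  0.57  1.57 -0.07  1.58 -1.16] 0.0 [ 0.4779 -0.1359  0.3736] tip [ 0.4824 -0.1228  0.1961]
0.2 [-0.34 -0.03  0.56  1.62 -0.14  1.53 -1.16] 0.0 [ 0.4823 -0.109   0.3558] tip [ 0.4916 -0.0829  0.18  ]
0.3 [-0.34 -0.05  0.56  1.68 -0.21  1.47 -1.15] 0.0 [ 0.4867 -0.0821  0.3381] tip [ 0.5007 -0.0431  0.165 ]
0.4 [-0.35 -0.05  0.56  1.74 -0.29  1.42 -1.14] 0.0 [ 0.4911 -0.0553  0.3204] tip [ 0.5097 -0.0036  0.1511]
0.5 [-0.35 -0.06  0.56  1.79 -0.37  1.36 -1.11] 0.0 [ 0.4955 -0.0284  0.3026] tip [0.5186 0.0356 0.1381]
0.6 [-0.36 -0.05  0.57  1.85 -0.46  1.3  -1.07] 0.0 [ 0.5    -0.0015  0.2849] tip [0.5274 0.0744 0.1262]
0.7 [-0.36 -0.04  0.57  1.91 -0.55  1.24 -1.01] 0.0 [0.5044 0.0254 0.2672] tip [0.536  0.1128 0.1153]
0.8 [-0.37 -0.02  0.57  1.96 -0.66  1.18 -0.94] 0.0 [0.5088 0.0523 0.2494] tip [0.5444 0.1506 0.1054]
0.9 [-0.37  0.    0.57  2.02 -0.79  1.14 -0.84] 0.0 [0.5132 0.0791 0.2317] tip [0.5526 0.1878 0.0963]
1.0 [-0.37  0.05  0.56  2.07 -0.93  1.11 -0.74] 0.0 [0.5176 0.106  0.2139] tip [0.5605 0.2243 0.088 ]
final turn [-0.0459 38.8631 22.6861] shift [ 177.3047   91.6326 -256.6094]
```

```bash
python3 -m inch '[[[0,4.9,2.8],[10,11,-32],1],[[0,9.7,5.7],[20,23,-64],1],[[0,14.6,8.5],[29,34,-96],1],[[0,19.4,11.3],[39,46,-128],1],[[0,24.3,14.2],[48,57,-160],1],[[0,29.1,17],[58,69,-192],1],[[0,34,19.9],[68,80,-225],1],[[0,38.9,22.7],[77,92,-257],1],[[0,38.9,22.7],[77,92,-257],1]]'; python3 - <<'E'
from kin import *
from h import *
o=st();M0=R.from_quat(o['ee_rot']).as_matrix()
print('pred tip',o['position']+M0[:,0]*.178)
d=snap('side','side9'); crop(d,230,130,390,270,5,'c13')
E
```

```text
clock: 12.0
position: [0.5163, 0.1077, 0.3113]
ee_rot: [0.672, 0.595, -0.166, 0.408]
ft_force: [-0.4, -0.4, -0.3]
grip_width: 0.254
12.0 q [-0.4079 -0.0779  0.5585  1.9481 -0.7882  1.2091 -0.967 ] p [0.5163 0.1077 0.3113] F [-0.3694 -0.4365 -0.3115] T [-0.8648  0.3488  0.0032] w 0.25368951556784014
[[ 0.2364  0.9356  0.2622]
 [ 0.6652  0.0408 -0.7455]
 [-0.7082  0.3507 -0.6127]]
pred tip [0.5584 0.2261 0.1852]
```

View pics/c13.png

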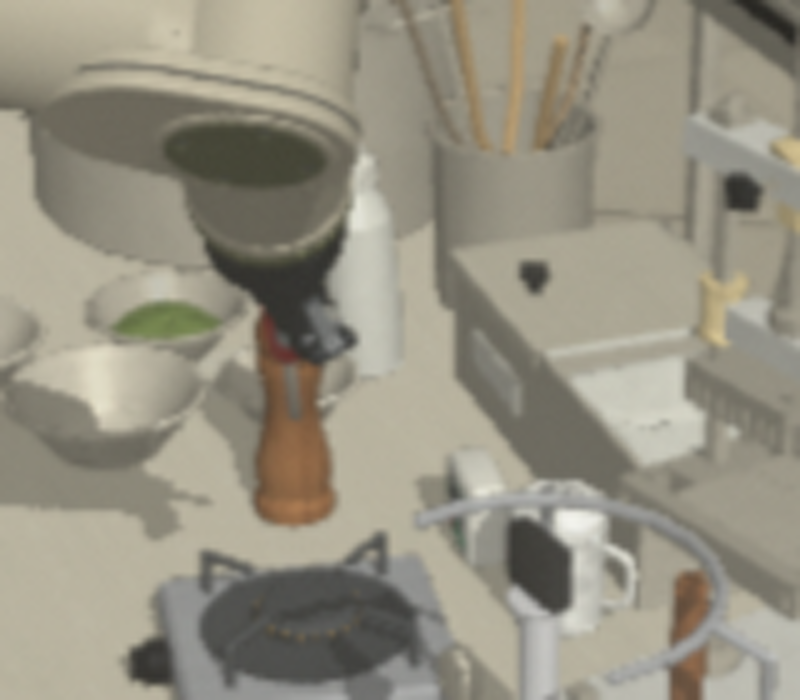

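The lighter is seen nearly end-on in front of the pepper mill; the nozzle ends at about crop (294,417). I'll compare that with the prediction.

```bash
python3 - <<'E'
from kin import *
from h import *
d=load('side9');o=readout.get_obs();M0=R.from_quat(o['ee_rot']).as_matrix();p=o['position']
u,v=230+294.5/5-.5,130+417.5/5-.5
t=p+M0[:,0]*.178
print('tip px',u,v,'pred',proj(d,t),'world@z',atheight(d,u,v,t[2]),t)
print('mill base',atheight(d,230+295/5,130+508/5,0))
crop(d,270,190,310,225,18,'c14')
t2=np.array([*BU,.088]);print('burner top px',proj(d,(*BU,.053)),'final tip px',proj(d,t2))
print('down shift tool',M0.T@(t2-t)*1000,'turn fix',R.from_matrix(M0.T@slant(np.radians(70),np.pi/4,down(np.radians(-170)))).as_rotvec(degrees=True))
E
```

```text
tip px 288.4 213.0 pred [289.6847 212.9476] world@z [0.5558 0.2258 0.1865] [0.5596 0.2247 0.1865]
mill base [0.6213 0.4333 0.    ]
burner top px [291.3054 250.2877] final tip px [290.9733 240.7653]
down shift tool [ 69.7861 -33.8946  60.7203] turn fix [0.1458 0.0281 0.2118]
```

View pics/c14.png

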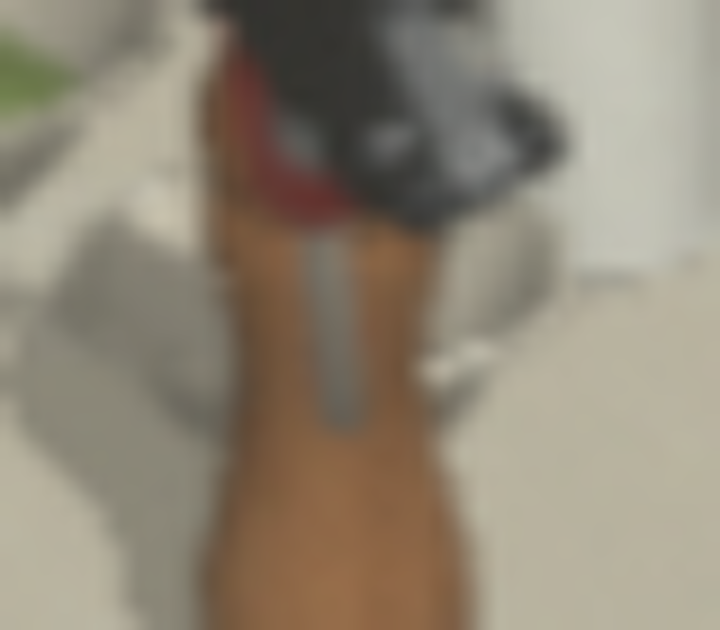

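Measured tip (288.5,213.4) against predicted (289.7,213.0): about 3 mm toward -x, so I'll add 3 mm in x. Lowering now.

```bash
python3 -m inch '[[[0,0,0],[15,-6.5,13],1],[[0,0,0],[30,-13,26],1],[[0,0,0],[44,-19.5,38.5],1],[[0,0,0],[57,-25,50],1],[[0,0,0.1],[66,-29,57.5],1],[[0.1,0,0.2],[70.5,-31,61.5],1],[[0.1,0,0.2],[70.5,-31,61.5],1],[[0.1,0,0.2],[70.5,-31,61.5],1]]'; python3 - <<'E'
from kin import *
from h import *
o=st();M0=R.from_quat(o['ee_rot']).as_matrix();t=o['position']+M0[:,0]*.178
d=snap('side','side10'); crop(d,230,130,390,270,5,'c15');crop(d,265,215,315,255,16,'c16')
print('pred tip',t,proj(d,t),'ideal px tip-over-centre at same z',proj(d,(*BU,t[2])))
E
```

```text
clock: 13.05
position: [0.5214, 0.106, 0.2148]
ee_rot: [0.674, 0.593, -0.165, 0.409]
ft_force: [0.8, 0.4, -2.0]
grip_width: 0.251
13.05 q [-0.3951  0.0524  0.5875  2.0607 -0.931   1.1095 -0.7346] p [0.5214 0.106  0.2148] F [ 0.8201  0.3763 -2.0308] T [-0.8174  0.3228  0.0163] w 0.2514679771759351
[[ 0.2424  0.9343  0.2615]
 [ 0.6641  0.0367 -0.7467]
 [-0.7073  0.3546 -0.6116]]
pred tip [0.5645 0.2242 0.089 ] [292.183  240.2764] ideal px tip-over-centre at same z [290.9642 240.5038]
```

View pics/c15.png

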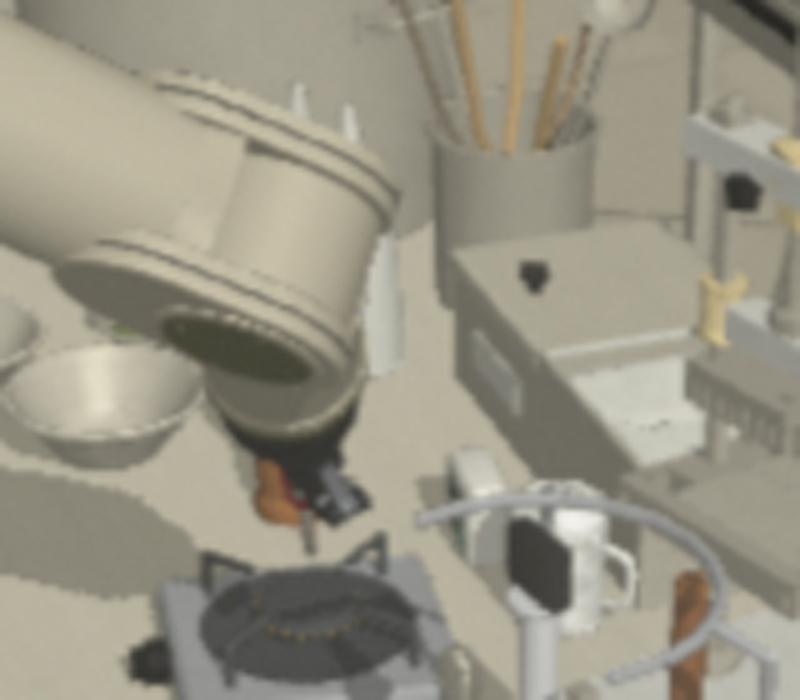

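View pics/c16.png

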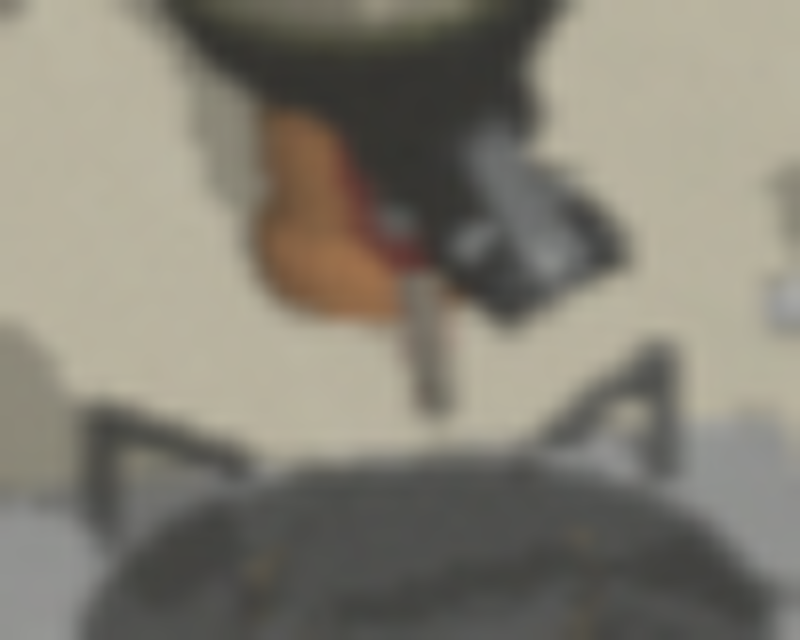

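The tip is at about (291.8,240) against an ideal (291.0,240.5), and the head's port ring centres near 291.7. So it is within about 2–3 mm and roughly 3.5 cm above the head. I'll do a last still row and check the carousel.

```bash
python3 -m inch '[[[0,0,0],[0,0,0],1],[[0,0,0],[0,0,0],1],[[0,0,0],[0,0,0],1],[[0,0,0],[0,0,0],1]]'; python3 - <<'E'
from h import *
o=readout.get_obs();print(np.abs(o['joint_velocities']).max(),o['position'],o['grip_width'])
d=snap('side','side11'); crop(d,220,170,430,370,3,'c17')
E
```

```text
clock: 13.6
position: [0.5214, 0.1061, 0.2148]
ee_rot: [0.674, 0.593, -0.165, 0.409]
ft_force: [-0.8, -0.4, -1.0]
grip_width: 0.254
0.001449339817038373 [0.5214 0.1061 0.2148] 0.2543260038346253
```

View pics/c17.png

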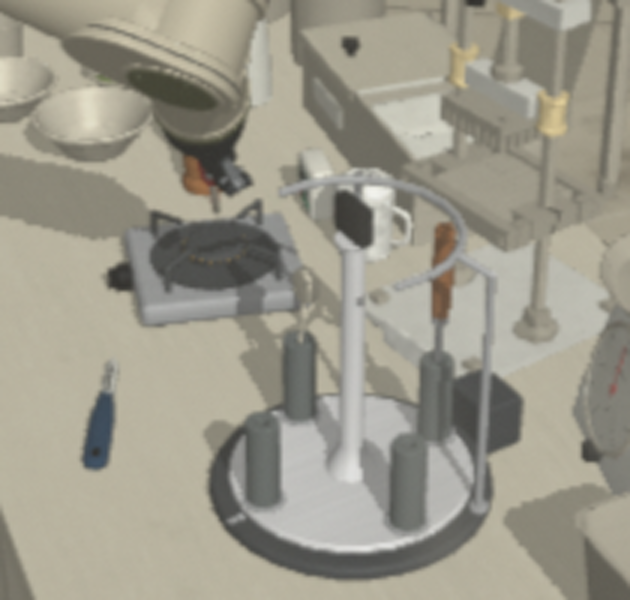

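The picture shows the front and right sleeves empty, the thermometer at the left (305,290) and the pick at the back (443,270). The grip is turned a quarter and the lighter hangs over the burner at (215,205). I'm handing it in.

```bash
python3 - <<'E'
from h import *
print(manip.hand_in()); print(readout.get_obs()['clock'])
E
```

```text
the job is handed in; nothing more can be done
None
the job is handed in; nothing more can be done
```

The lighter is held at a 45° slant, nozzle down, with its tip about 3.5 cm above the middle of the burner head. I handed the job in at about 13.6 s on the robot's clock.

I turned the turret one click counterclockwise by its hub grip, then let go. I gripped the lighter by its body at the front, drew it straight up out of its sleeve, and carried it over to the burner.

**Last checks**
- **Arm and grip:** the arm was still, and the opening matched the lighter's body at about 21.6 mm. The wrist force read about 1 N.
- **Tip position:** in the last close-up, the tip was within about 1 pixel (2–3 mm) of straight above the burner's centre. Its height comes from the arm's pose and the lighter's given size, and could be a few millimetres off.
- **Carousel:** the turret stayed at its new click. The ice pick (back) and thermometer (left) were both in their sleeves.

**Other results**
- **Axis estimate off:** my first estimate of the turret's axis was about 3 mm out. The jaws were pulled sideways with about 20 N until I corrected for it.
- **Top camera:** it showed nothing usable, so every measurement comes from the side camera and the arm's own pose.
- **Lighter lean:** it may sit a degree or two off the tool's line in the grip, so the slant is 45° give or take that.

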